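# Pack the varnish tin, lid on, clamp down

### The job

Pack the rectangular varnish tin from the three-cell rack into the empty bay of the wooden box: it must stand flat on the bay's floor between the two wooden cleats, set down gently and never dropped or tipped over. Then put the loose lid squarely on the box and swing the clamp arm all the way down onto it. Leave everything else where it is, including the jar that is already in the box.

Things in the scene. Friction and masses are not known exactly. Their poses are not given: they have to be found in the camera images.
- tin: closed rectangular metal tin, flat top, paper band: 68 mm (x) by 44 mm (y) by 78 mm high, 0.2 to 0.45 kg; origin centre of underside. Stands in any one of the rack's cells, its x along the rack's x: there dividers cover its 68 mm wide sides (3 mm gap), leaving only the two 44 mm end faces to grip. In the bay it is the reverse, so it must be stood on the bench and regrasped in between.
- rack: fixed plywood rack, origin centre of underside, 80 mm (x) by 174 mm (y), yaw within 0.3 rad: 6 mm base, four upright dividers 72 mm deep (x), 6 mm thick, up to 84 mm above the bench, making three cells 50 mm wide at y = -56, 0, +56 mm, open towards -x, +x and above. Things stand on the base.
- box: fixed open wooden box, origin on the bench, y along its length, z up, yaw within 0.3 rad. Case x -61 to 61, y -105 to 59 mm, rim 98 mm up, walls 6, floor 8 mm thick. A partition (y -23 to -17, 82 mm up) parts the empty bay (-y end) from the bay with a jar. Clamp posts outside the +y end: x -18 to 18, y 74 to 96, 128 mm up; steel foot under them to y = 107, 10 mm high.
- bay (a point): centre of the empty bay's floor, 8 mm above the bench; axes as the box. The bay is 110 mm (x) by 76 mm (y). Two fixed cleats, 15 mm high, 6 mm wide, run along y at x = -30 and +30 mm (54 mm clear between). The tin stands between them, its 68 mm along the box's y, its 44 mm along the box's x; turned otherwise it rests on the cleats and the lid cannot close.
- mouth (a point): centre of the box's opening at rim height (98 mm above the bench); axes as the box. The seated lid has its origin 8 mm below this point.
- lid: loose wooden lid, lying right way up, origin centre of underside, 122 mm (x) by 164 mm (y), 0.2 to 0.33 kg. Lower 8 mm is a plug 102 by 144 mm that drops into the opening (110 by 152 mm); above it a 6 mm plate that rests on the rim. Bar handle along y: 60 mm long, 14 mm wide, 36 to 49 mm above the origin, on two posts. Fits either way round (half turn).
- clamp (a joint): angle of the clamp arm, rad: 0 = fully down, level over the lid, pointing to the box's -y; 1.57 = upright; starts at 1.5 to 1.9 (upper stop 1.95). Stays where left (friction about 0.15 N m). With the lid seated its rubber foot just clears or touches the lid at 0.
- clamp_pivot (a point): axis of the clamp arm, 118 mm above the bench, parallel to the box's x; axes as the box. The arm is a bar 74 mm long from the pivot, 18 mm wide, 12 mm thick (centred on the pivot line), with a rubber foot under its end. Push it from outside (+y side), over and down. Its end is 192 mm above the bench when upright.
- jar_rack: bystander: round glass jar in a rack cell, radius 21 mm, 66 mm high; origin centre of its underside
- bottle_rack: bystander: round amber bottle in a rack cell, radius 20 mm, 92 mm high; origin centre of its underside
- jar_box: bystander: round jar already in the box's +y bay, radius 30 mm, 62 mm high; origin centre of its underside
- brush_mug: bystander: mug of brushes at the back, radius 37 mm, 95 mm high (brushes to 205 mm, leaning out to 27 mm from its axis); origin centre of its underside
- tape: bystander: roll of paper tape lying flat at the front, radius 32 mm, 25 mm high; origin centre of its underside
- knife: bystander: painter's spatula lying at the back, 200 mm long along its x, under 60 mm wide, about 25 mm high; origin centre of its underside
- gesso: bystander: white plastic bottle at the right, radius 34 mm, 150 mm high; origin centre of its underside
- bench_mid (a point): fixed mark-free point on the bench, middle of the working area; axes as the world (x away from the robot). Fixed equipment round it, mm from it: grey drawer cabinet, 200 high, x -100 to 200, y 590 to 790; bin with white lid, 134 high, x -28 to 248, y -773 to -567; lamp, 510 high, foot at x -250, y 700, its head reaching in to y 520; tray and panels, up to 50 high, beyond x 265.
Not all that is in view belongs to the job. There is more than one size of the box; the one meant has the size given above.

How it is judged:
By the outcome, as a careful person would: the job done as asked, in the order asked, and still so for the second after the job is handed in, with the robot touching nothing.
It also fails if it takes over 72 s, if anything falls off the work surface, if the arm or the gripper's body presses on something with over 40 N, if the wrist force passes 120 N, or if a joint passes its speed limit or range.

### The arm

A 6-joint arm with a two-finger parallel gripper is mounted at the origin on the work surface. World frame = base frame: x ahead of the robot, y to its left, z up, the work surface at z = 0. Lengths are in m, angles in degrees, forces in N, time in s.
With the tool pointing down it reaches from about 0.25 to 0.725 m from the base axis. Payload 9.7 kg.
Tool frame: the origin (TCP) lies at the very end of the fingers, on their centre line; the grasp point (between the pads) lies 19 mm behind it; z points along the fingers, y is the line along which they close (so a half turn about z gives the same grasp; the last joint's range is limited). The gripper opens to 85 mm and grips with 20 to 120 N. Pads are 22 mm wide; open, the fingers measure 114 mm over their backs; the gripper's body (76 mm by 85 mm) begins 54 mm behind the grasp point. The pads swing forward as they close: fully open they stand 13 mm farther back than shut.
Start: joints at [72.995, 4.979, 10.078, 95.1, 0, 90], TCP at [0.161, 0.526, 0.231] pointing down, gripper open.
Joint ranges: [-179.16, 179.16], [-48.56, 103.87], [-65.8, 70.77], [-126.05, 130.52], [-82.76, 87.17], [-180, 180]. Speed limits (degrees/s): [127.2, 127.2, 147.25, 180, 180, 180].

### API

Orientations are given as [roll, pitch, yaw] about the fixed x, y, z axes, in that order (R = Rz(yaw) Ry(pitch) Rx(roll)).
In Python, from workcell import bot gives the robot as it stands.
- The arm moves only by the tool arm_command, never from a script. Its argument "series" is a list of rows, each a list of 4 numbers: the shift along the tool's x, y, z in m, then the turn about the tool's z in rad. A call has exactly 5 rows; each row is the pose to reach, as a shift and turn from the pose commanded when the call began, along the tool's axes at that moment; what a row does not reach only later rows make up. A row lasts 1/10 s, in which the tool goes at most 50 mm and 8.59 degrees, less where a joint would pass 70% of its speed; a pose out of reach is approached as far as the arm can. A call with a gripper value outside its range is refused whole. "hand" is the finger opening in m, from 0 to 0.0854, set as the call begins (left out, the last holds). The fingers move at their own pace and stop on an object; "grip_force" is the grip in N (left out, the last holds). Time passes only in rows, so rows that repeat a pose let the fingers close, or fill a call up. It gives the time, the measured TCP pose, the force, the opening and the grip force at its end, in the units of the state.
- bot.get_obs(): the state, without advancing time (a new reading comes with each control period).
- bot.camera(name): name is "scene" or "top" or "wrist"; returns a dict with "color" (420x560x3 uint8, blue, green, red), "camera_matrix" (3x3 intrinsics, pixels), "xyz" and "orientation" of the camera in the world; the wrist camera has in their place "T_tool_cam" (4x4, takes a point from camera to tool coordinates, whose origin is the TCP and whose axes are the flange's). Camera axes: x right, y up, looking along -z (the intrinsics and any distortion apply to the point x, -y, -z); pixel columns grow to the right and rows downward; lengths in m; the calibration is good to about 2 mm. A picture is of the moment at which its call begins: read the wrist's pose just before it. There is no depth.
- bot.job_done(): hands the job in; it is judged then, once.
Trained networks look in the newest picture that a camera, given by its name, has taken for a name from the list of things; names that differ only in an ending like _2 or _b are one class to them, and where a whole thing is asked for, a point or a joint stands for the part that bears it (a point fixed in the world has none). Each returns a list of dicts, best first, with "confidence" (0 to 1); they miss things now and then, are a little off and sometimes report something else, mostly with a low value. They report only what shows in the picture. A call takes as long as a camera call. They do not tell look-alikes from the thing itself.
- bot.find_in(camera, target): "location" ([column, row] in pixels, amid what is visible of it).
- bot.mark_of(camera, target): "location" ([column, row] in pixels: a listed point, or the origin of a listed thing).
The state is a dict: "time": time; "q": joint angles; "qd": joint speeds; "joint_efforts": joint torques, N m; "ee_pos": TCP position; "tcp_rot": TCP orientation; "wrist_force": force on the tool from outside, world axes, zero at the start; "torque": the same for the moment, N m; "opening": finger opening in m; "grasp_force": force on a finger pad.
Only numpy, scipy, OpenCV 4.12 (cv2) and the standard library are available. Lean on these libraries where they do the work, as an engineer would, in place of code of your own. Each camera call takes 0.05 s, during which the arm holds its last target. There are 200 camera calls.

## Working session

There is one attempt and no reset: what is moved stays moved. The work goes in short steps, Python scripts to look and compute and a tool call to move; the robot and the scene stay as the last step left them, time stands still between calls to the robot, and variables do not carry over. Pictures are saved under pics/ and viewed, at most 10 in all, crops included, and the job is handed in when it is done.

Besides the shell and the picture viewer there is one more tool, called after ">>>" as a command line: name --pt "numbers of a row" for each row, then --argument value for the rest. arm_command: Moves the arm, as the interface text tells. Its arguments: {"type":"object","properties":{"series":{"type":"array"},"hand":{"type":"number"},"grip_force":{"type":"number"}},"required":["series"]}

```bash
ls; mkdir -p pics; cat > h.py <<'E'
import numpy as np, cv2, json
from scipy.spatial.transform import Rotation as R
from workcell import bot
def cam(n):
    o=bot.get_obs(); c=bot.camera(n); c['obs']=o; 
    K=np.array(c['camera_matrix'])
    if n=='wrist':
        T=np.eye(4); T[:3,:3]=R.from_euler('xyz',o['tcp_rot'],degrees=True).as_matrix(); T[:3,3]=o['ee_pos']
        W=T@np.array(c['T_tool_cam'])
    else:
        W=np.eye(4); W[:3,:3]=ori(c['orientation']); W[:3,3]=c['xyz']
    c['K']=K; c['W']=W; return c
def ori(o):
    o=np.array(o,float)
    return o if o.shape==(3,3) else (R.from_euler('xyz',o,degrees=True).as_matrix() if o.size==3 else R.from_quat(o).as_matrix())
def back(c,px,z):
    d=np.linalg.inv(c['K'])@np.array([px[0],px[1],1.]); d=c['W'][:3,:3]@(d*[1,-1,-1]); p=c['W'][:3,3]
    return p+d*(z-p[2])/d[2]
def proj(c,P):
    P=np.atleast_2d(P); q=(P-c['W'][:3,3])@c['W'][:3,:3]*[1,-1,-1]; u=q@c['K'].T; return u[:,:2]/u[:,2:]
E
python3 - <<'E'
from h import *
o=bot.get_obs(); print(o)
for n in ['scene','top']:
    c=cam(n); print(n,{k:v for k,v in c.items() if k not in('color','obs','W','K')})
    cv2.imwrite(f'pics/{n}0.png',c['color'])
    for t in ['tin','rack','box','bay','mouth','lid','clamp_pivot','clamp','jar_rack','bottle_rack','jar_box','brush_mug','tape','gesso','knife','bench_mid']:
        print(t,[(np.round(d['location']).tolist(),round(d['confidence'],2)) for d in bot.mark_of(n,t)][:3])
E
```

```text
pics
{'time': 0.0, 'q': array([ 7.29928435e+01,  5.01186228e+00,  1.00346137e+01,  9.50999219e+01,
       -5.08182261e-04,  9.00005906e+01]), 'qd': array([ 0.00132444, -0.08592343,  0.03374984,  0.10878972, -0.0025549 ,
       -0.00171949]), 'joint_efforts': array([-1.12399139e-03, -5.20392931e+01,  4.64800429e+01,  1.64735690e-02,
       -1.38005812e-04,  2.61610791e-05]), 'ee_pos': array([0.16080521, 0.52572662, 0.23057719]), 'tcp_rot': array([-1.79922830e+02,  5.08977326e-04,  1.62992254e+02]), 'wrist_force': array([-0.09670691,  0.09451434,  0.00407467]), 'torque': array([-0.01094038,  0.01408644,  0.01846332]), 'grasp_force': 0.0, 'opening': 0.08560242566206913}
scene {'camera_matrix': array([[488.00089103,   0.        , 275.25580481],
       [  0.        , 488.00089103, 201.80393288],
       [  0.        ,   0.        ,   1.        ]]), 'xyz': array([1.55355389, 0.36412621, 0.91532567]), 'orientation': array([ 54.32518827,  -0.85366001, 117.70149374])}
tin [([324.0, 242.0], 0.62)]
rack [([324.0, 242.0], 0.71)]
box [([173.0, 156.0], 0.83), ([232.0, 218.0], 0.67), ([256.0, 181.0], 0.57)]
bay [([216.0, 208.0], 0.9), ([165.0, 152.0], 0.86), ([245.0, 174.0], 0.73)]
mouth [([254.0, 163.0], 0.77), ([164.0, 138.0], 0.6), ([223.0, 188.0], 0.59)]
lid [([421.0, 284.0], 0.73)]
clamp_pivot [([258.0, 194.0], 0.92), ([184.0, 138.0], 0.82), ([271.0, 168.0], 0.73)]Traceback (most recent call last):
  File "<stdin>", line 7, in <module>
ValueError: it knows: bay, bench_mid, bottle_rack, box, brush_mug, clamp_pivot, gesso, jar_box, jar_rack, knife, lid, mouth, rack, tape, tin
```

```bash

python3 - <<'E'
from h import *
Z=dict(mouth=.098,bay=.008,clamp_pivot=.118,tin=.006,jar_rack=.006,bottle_rack=.006,jar_box=.008)
for n in ['scene','top']:
    c=cam(n); 
    if n=='top': print(n,{k:v for k,v in c.items() if k not in('color','obs','W','K')})
    cv2.imwrite(f'pics/{n}0.png',c['color'])
    for t in ['tin','rack','box','bay','mouth','lid','clamp_pivot','jar_rack','bottle_rack','jar_box','brush_mug','tape','gesso','knife','bench_mid']:
        print(t,[(np.round(d['location']).tolist(),round(d['confidence'],2),np.round(back(c,d['location'],Z.get(t,0))[:2],3).tolist()) for d in bot.mark_of(n,t)][:4])
E
```

```text
tin [([323.0, 244.0], 0.62, [0.545, 0.003])]
rack [([320.0, 243.0], 0.86, [0.534, -0.009])]
box [([234.0, 217.0], 0.91, [0.551, -0.29]), ([260.0, 184.0], 0.7, [0.351, -0.311]), ([174.0, 156.0], 0.69, [0.341, -0.68])]
bay [([166.0, 153.0], 0.96, [0.35, -0.708]), ([245.0, 170.0], 0.77, [0.308, -0.395]), ([217.0, 211.0], 0.66, [0.558, -0.347])]
mouth [([257.0, 159.0], 0.94, [0.359, -0.317]), ([227.0, 188.0], 0.93, [0.547, -0.312]), ([380.0, 320.0], 0.4, [0.818, 0.246]), ([311.0, 233.0], 0.22, [0.619, -0.006])]
lid [([341.0, 247.0], 0.45, [0.523, 0.051])]
clamp_pivot [([258.0, 194.0], 0.87, [0.555, -0.203]), ([185.0, 139.0], 0.67, [0.39, -0.58]), ([270.0, 168.0], 0.66, [0.413, -0.24])]
jar_rack [([342.0, 248.0], 0.66, [0.532, 0.056])]
bottle_rack [([308.0, 231.0], 0.8, [0.51, -0.059])]
jar_box [([239.0, 222.0], 0.7, [0.571, -0.261]), ([323.0, 244.0], 0.42, [0.545, 0.003])]
brush_mug [([295.0, 297.0], 0.65, [0.759, 0.018])]
tape [([380.0, 232.0], 0.86, [0.402, 0.128])]
gesso [([201.0, 178.0], 0.65, [0.417, -0.507])]
knife [([382.0, 322.0], 0.71, [0.733, 0.238])]
bench_mid [([235.0, 221.0]
[... 829 characters left out ...]
4])]
lid [([147.0, 213.0], 0.91, [0.561, 0.287])]
clamp_pivot [([421.0, 274.0], 0.95, [0.365, -0.596]), ([310.0, 273.0], 0.78, [0.366, -0.253]), ([294.0, 206.0], 0.62, [0.572, -0.204])]
jar_rack [([214.0, 218.0], 0.52, [0.544, 0.058]), ([313.0, 215.0], 0.33, [0.56, -0.275])]
bottle_rack [([247.0, 226.0], 0.56, [0.521, -0.051])]
jar_box [([309.0, 215.0], 0.61, [0.559, -0.261])]
brush_mug [([229.0, 152.0], 0.68, [0.777, 0.015])]
tape [([192.0, 261.0], 0.7, [0.401, 0.129]), ([164.0, 160.0], 0.45, [0.749, 0.239])]
gesso [([380.0, 257.0], 0.8, [0.418, -0.499])]
knife [([163.0, 160.0], 0.57, [0.745, 0.24]), ([248.0, 224.0], 0.26, [0.526, -0.054])]
bench_mid [([212.0, 222.0], 0.18, [0.533, 0.068])]
```

View pics/scene0.png

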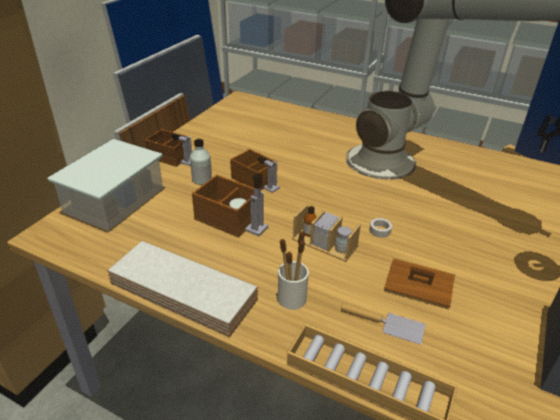

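View pics/top0.png

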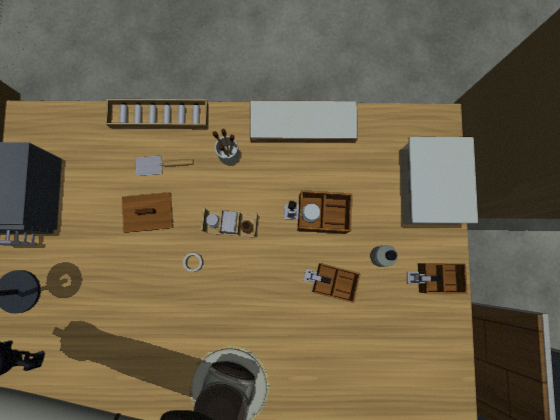

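The scene shows three open boxes in the top view: A around (326,212), B around (335,282) and C around (443,278). A is the largest, about 52 px long, which is roughly 164 mm. It holds a jar and has an upright clamp, so it fits the description. B and C are smaller look-alikes. The tin is in the middle rack cell at (230,222), and the lid is at (147,212). I'll confirm with one crop.

```bash
cat >> h.py <<'E'
def go(p,yaw):
    "tool-frame shift and turn (rad) from present pose to TCP p, tool yaw deg, tool down"
    o=bot.get_obs(); Rm=R.from_euler('xyz',[180,0,o['tcp_rot'][2]],degrees=True).as_matrix()
    d=Rm.T@(np.array(p)-o['ee_pos']); t=-np.radians((yaw-o['tcp_rot'][2]+180)%360-180)
    print('t',round(o['time'],2),'shift',np.round(d,4).tolist(),'turn',round(t,3),'rows',round(max(np.linalg.norm(d)/.05,abs(t)/.15),1))
E
python3 - <<'E'
from h import *
im=cv2.imread('pics/top0.png')
cv2.imwrite('pics/crop.png',cv2.resize(im[180:310,280:480],None,fx=4,fy=4,interpolation=cv2.INTER_CUBIC))
c=cam('wrist'); print(np.round(c['T_tool_cam'],3),c['K'])
go([.46,0.0,.30],79)
E
```

```text
[[-0.001  0.946  0.323  0.083]
 [ 1.     0.001 -0.    -0.001]
 [-0.001  0.323 -0.946 -0.143]
 [ 0.     0.     0.     1.   ]] [[372.95414686   0.         275.83007133]
 [  0.         372.95414686 206.80974328]
 [  0.           0.           1.        ]]
t 2.05 shift [-0.4399, -0.4155, -0.0687] turn 1.466 rows 12.2
```

View pics/crop.png

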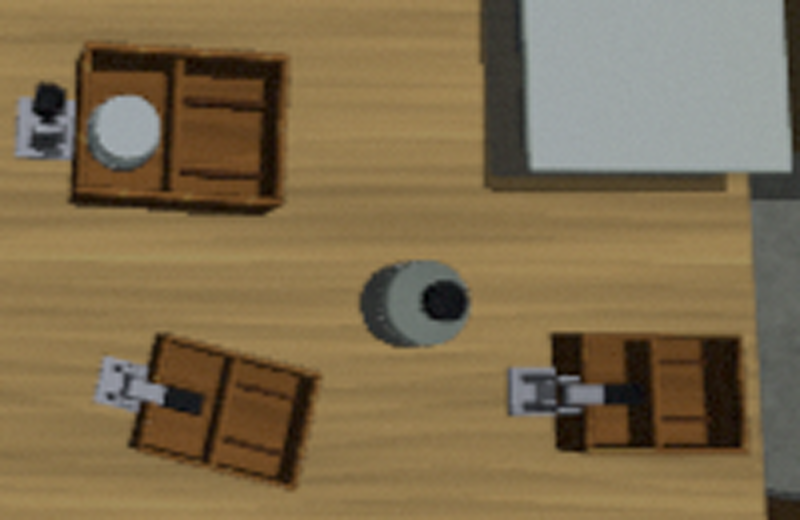

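The crop confirms box A: rim corners at crop pixels (88,42), (290,57) and (280,205), with a jar in the left bay and cleats in the empty right bay. B and C are smaller and hold no jar. Next I move over the rack.

From (.161,.526,.231), the target is (.535,.03,.29) at yaw 79: x = -.357-.145 = -.502, y = .109-.474 = -.365, z = -.06, turn 1.466.

>>> arm_command --pt "-0.03 -0.022 -0.005 0.1" --pt "-0.07 -0.051 -0.015 0.24" --pt "-0.11 -0.08 -0.025 0.38" --pt "-0.15 -0.109 -0.035 0.52" --pt "-0.19 -0.138 -0.045 0.66"

```text
time: 2.55
ee_pos: [0.3019, 0.338, 0.2765]
tcp_rot: [180.0, -0.0, 124.9]
wrist_force: [1.1, 0.1, -0.8]
opening: 0.0852
grasp_force: 0.0
```

```bash
python3 -c "
from h import *
print(bot.get_obs()['ee_pos'],bot.get_obs()['tcp_rot']);go([.535,.03,.29],79)"
```

```text
[0.30187461 0.3380325  0.27650146] [ 1.79966685e+02 -4.03377857e-03  1.24878637e+02]
t 2.55 shift [-0.386, 0.0151, -0.0135] turn 0.801 rows 7.7
```

>>> arm_command --pt "-0.045 0.002 -0.002 0.1" --pt "-0.09 0.004 -0.004 0.2" --pt "-0.135 0.006 -0.006 0.3" --pt "-0.18 0.008 -0.008 0.4" --pt "-0.225 0.009 -0.01 0.5"

```text
time: 3.05
ee_pos: [0.4391, 0.1593, 0.2863]
tcp_rot: [180.0, -0.0, 96.3]
wrist_force: [1.3, 0.8, 0.7]
opening: 0.0854
grasp_force: 0.0
```

```bash
python3 -c "
from h import *
go([.535,.03,.29],79)"
```

```text
t 3.05 shift [-0.139, 0.0812, -0.0037] turn 0.302 rows 3.2
```

>>> arm_command --pt "-0.035 0.02 -0.001 0.1" --pt "-0.07 0.04 -0.002 0.2" --pt "-0.11 0.065 -0.003 0.3" --pt "-0.14 0.08 -0.004 0.3" --pt "-0.14 0.08 -0.004 0.3"

```text
time: 3.55
ee_pos: [0.5352, 0.0279, 0.289]
tcp_rot: [-180.0, 0.1, 79.1]
wrist_force: [-0.6, -0.1, -0.1]
opening: 0.0852
grasp_force: 0.0
```

```bash
python3 - <<'E'
from h import *
o=bot.get_obs(); print(o['ee_pos'],o['tcp_rot'])
c=cam('wrist'); cv2.imwrite('pics/w1.png',c['color'])
for t,z in [('tin',.006),('rack',0),('jar_rack',.006),('bottle_rack',.006)]:
    print(t,[(np.round(d['location']).tolist(),round(d['confidence'],2),np.round(back(c,d['location'],z)[:2],4).tolist()) for d in bot.mark_of('wrist',t)][:3])
# predicted overlay of tin top corners helper
E
```

```text
[0.53522207 0.02789359 0.28895948] [-1.79951005e+02  5.06227913e-02  7.91216326e+01]
tin [([278.0, 176.0], 0.79, [0.533, 0.003])]
rack [([276.0, 175.0], 0.6, [0.5308, 0.0034])]
jar_rack [([267.0, 129.0], 0.62, [0.5315, 0.0592])]
bottle_rack [([272.0, 222.0], 0.9, [0.5152, -0.0518])]
```

View pics/w1.png

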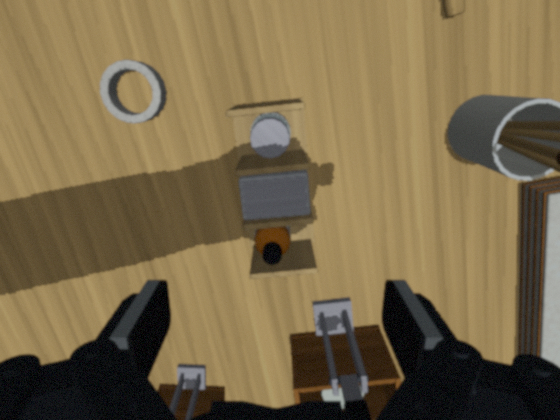

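The wrist view shows the tin's top with corners at about (240,178), (308,172), (311,215) and (243,220). It sits between the jar at (270,134) and the bottle at (272,250). The rack dividers end at (229,109)-(303,103) and (250,275)-(316,269).

```bash
python3 - <<'E'
from h import *
c=cam('wrist')
f=lambda ps,z:np.array([back(c,p,z)[:2] for p in ps])
t=f([(240,178),(308,172),(311,215),(243,220)],.084); print(np.round(t,4),t.mean(0).round(4))
for a,b in [(0,1),(3,2)]: d=t[b]-t[a]; print('len',np.hypot(*d).round(4),'ang',np.degrees(np.arctan2(d[1],d[0])).round(1))
D=f([(229,109),(303,103),(316,269),(250,275)],.084); print(D.round(4),D.mean(0).round(4))
for a,b in [(0,1),(3,2)]: d=D[b]-D[a]; print('len',np.hypot(*d).round(4),'ang',np.degrees(np.arctan2(d[1],d[0])).round(1))
# refine tin top by edges
g=cv2.cvtColor(c['color'],cv2.COLOR_BGR2GRAY); im=cv2.resize(c['color'][90:290,210:350],None,fx=4,fy=4,interpolation=cv2.INTER_CUBIC)
cx=np.mean([[.533,.003],[.5308,.0034],t.mean(0)],axis=0); print(cx)
def rect(x,y,yaw,hx,hy,z):
    a=np.radians(yaw);Rz=np.array([[np.cos(a),-np.sin(a)],[np.sin(a),np.cos(a)]])
    P=np.array([[-hx,-hy],[hx,-hy],[hx,hy],[-hx,hy]])@Rz.T+[x,y]; return proj(c,np.c_[P,np.full(4,z)])
def draw(P,col): cv2.polylines(im,[np.int32((P-[210,90])*4)],True,col,1)
x,y=t.mean(0); draw(rect(x,y,-9,.034,.022,.084),(0,255,0)); draw(rect(x,y,-9,.036,.087,.084),(0,0,255)); draw(rect(x,y,-9,.04,.087,.0),(255,0,0))
cv2.imwrite('pics/w1c.png',im[:600])
E
```

```text
[[ 0.4986  0.031 ]
 [ 0.5639  0.0247]
 [ 0.5599 -0.0192]
 [ 0.4922 -0.0118]] [0.5286 0.0061]
len 0.0656 ang -5.5
len 0.0681 ang -6.2
[[ 0.5026  0.0957]
 [ 0.5695  0.0885]
 [ 0.5557 -0.0797]
 [ 0.4863 -0.0738]] [0.5285 0.0077]
len 0.0672 ang -6.2
len 0.0697 ang -4.9
[0.53081108 0.00418225]
```

View pics/w1c.png

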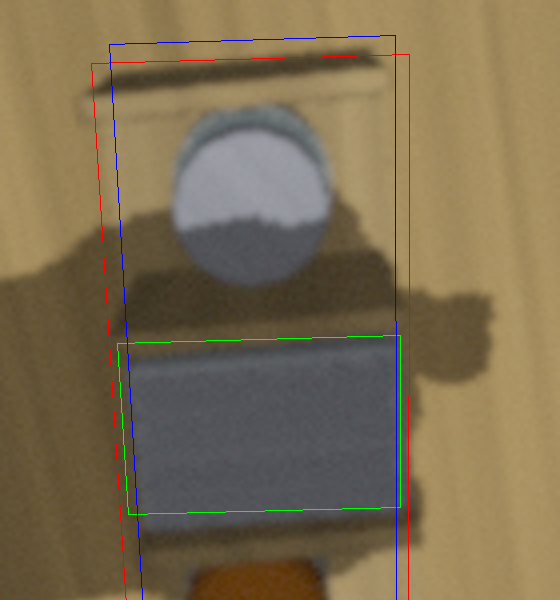

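The tin is at about (.531, .0035), yaw about -6.5°. I move over it and descend, with tool yaw 83.5 and turn -0.077.

>>> arm_command --pt "-0.015 0.0 0.02 -0.04" --pt "-0.025 0.0 0.06 -0.077" --pt "-0.025 0.0 0.1 -0.077" --pt "-0.025 0.0 0.13 -0.077" --pt "-0.025 0.0 0.15 -0.077" --hand 0.085 --grip_force 40

```text
time: 4.35
ee_pos: [0.5277, 0.0072, 0.1377]
tcp_rot: [-179.9, 0.0, 83.8]
wrist_force: [0.2, -0.2, 1.0]
opening: 0.0848
grasp_force: 0.0
```

```bash
python3 - <<'E'
from h import *
o=bot.get_obs(); print(o['ee_pos'],o['tcp_rot'])
c=cam('wrist'); cv2.imwrite('pics/w2.png',c['color'])
for t,z in [('tin',.006),('rack',0)]:
    print(t,[(np.round(d['location']).tolist(),round(d['confidence'],2),np.round(back(c,d['location'],z)[:2],4).tolist()) for d in bot.mark_of('wrist',t)][:3])
go([.531,.0035,.042],83.5)
E
```

```text
[0.5277233  0.00724295 0.13773693] [-1.79892839e+02  9.09789651e-03  8.38304022e+01]
tin [([277.0, 198.0], 0.87, [0.5285, 0.0028])]
rack [([282.0, 194.0], 0.98, [0.5325, 0.0039]), ([278.0, 126.0], 0.71, [0.5346, 0.0564])]
t 4.5 shift [-0.0033, 0.0033, 0.0975] turn 0.006 rows 2.0
```

View pics/w2.png

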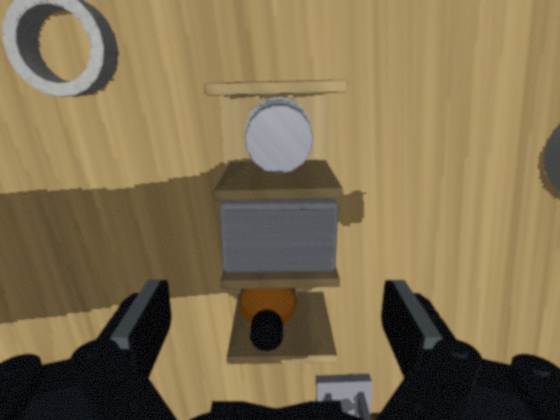

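The tin's top spans about (221,201)-(336,271), aligned with the fingers and offset about 2 mm. I descend and grip.

>>> arm_command --pt "-0.002 0.002 0.025" --pt "0 0 0 0"

```text
$.series[0]: bad value
```

>>> arm_command --pt "-0.002 0.002 0.02 0" --pt "-0.002 0.002 0.045 0" --pt "-0.002 0.002 0.07 0" --pt "-0.002 0.002 0.09 0" --pt "-0.002 0.002 0.096 0"

```text
time: 5.0
ee_pos: [0.5306, 0.0046, 0.0438]
tcp_rot: [-180.0, 0.0, 83.8]
wrist_force: [-0.5, 0.5, 0.1]
opening: 0.085
grasp_force: 0.0
```

>>> arm_command --pt "0 0 0 0" --pt "0 0 0 0" --pt "0 0 0 0" --pt "0 0 0 0" --pt "0 0 0 0" --hand 0.05 --grip_force 40

```text
time: 5.5
ee_pos: [0.5316, 0.0043, 0.0456]
tcp_rot: [179.9, -0.0, 83.8]
wrist_force: [-0.8, 1.1, 5.9]
opening: 0.0676
grasp_force: 47.4
```

>>> arm_command --pt "0 0 -0.006 0" --pt "0 0 -0.026 0" --pt "0 0 -0.056 0" --pt "0 0 -0.085 0" --pt "0 0 -0.1 0"

```text
time: 6.0
ee_pos: [0.5314, 0.0042, 0.1468]
tcp_rot: [179.8, -0.0, 83.8]
wrist_force: [0.7, -0.6, -1.8]
opening: 0.0671
grasp_force: 46.4
```

```bash
python3 -c "
from h import *
print(bot.get_obs()['opening'],bot.get_obs()['wrist_force']);go([.40,-.02,.06],83.8)"
```

```text
0.06705060909470283 [ 0.68678783 -0.56090511 -1.79453943]
t 6.0 shift [-0.0383, -0.128, 0.0868] turn -0.001 rows 3.2
```

>>> arm_command --pt "-0.006 -0.02 0 0" --pt "-0.016 -0.055 0 0" --pt "-0.028 -0.095 0 0" --pt "-0.036 -0.12 0.01 0" --pt "-0.038 -0.128 0.03 0"

```text
time: 6.5
ee_pos: [0.398, -0.0201, 0.1147]
tcp_rot: [179.9, 0.0, 83.7]
wrist_force: [-0.5, -0.4, -2.7]
opening: 0.0675
grasp_force: 46.7
```

>>> arm_command --pt "0 0 0.02 0" --pt "0 0 0.04 0" --pt "0 0 0.055 0" --pt "0 0 0.063 0" --pt "0 0 0.067 0"

```text
time: 7.0
ee_pos: [0.399, -0.0196, 0.0462]
tcp_rot: [-179.9, 0.0, 83.8]
wrist_force: [-0.5, 0.4, -3.1]
opening: 0.0673
grasp_force: 46.6
```

>>> arm_command --pt "0 0 0.002 0" --pt "0 0 0.004 0" --pt "0 0 0.005 0" --pt "0 0 0.006 0" --pt "0 0 0.006 0"

```text
time: 7.5
ee_pos: [0.3995, -0.0196, 0.0411]
tcp_rot: [180.0, -0.0, 83.8]
wrist_force: [0.2, -0.3, -1.7]
opening: 0.0672
grasp_force: 46.6
```

>>> arm_command --pt "0 0 0.0005 0" --pt "0 0 0.001 0" --pt "0 0 0.0015 0" --pt "0 0 0.0015 0" --pt "0 0 0.0015 0"

```text
time: 8.0
ee_pos: [0.3994, -0.0197, 0.0396]
tcp_rot: [180.0, 0.0, 83.8]
wrist_force: [0.3, -0.2, -0.6]
opening: 0.0674
grasp_force: 46.6
```

>>> arm_command --pt "0 0 0.0005 0" --pt "0 0 0.001 0" --pt "0 0 0.001 0" --pt "0 0 0.001 0" --pt "0 0 0.001 0"

```text
time: 8.5
ee_pos: [0.3994, -0.0196, 0.0395]
tcp_rot: [180.0, -0.0, 83.8]
wrist_force: [-6.3, 0.7, 12.1]
opening: 0.0677
grasp_force: 48.2
```

>>> arm_command --pt "0 0 0 0" --pt "0 0 0 0" --pt "0 0 0 0" --pt "0 0 -0.003 0" --pt "0 0 -0.02 0" --hand 0.085

```text
time: 9.0
ee_pos: [0.3983, -0.0196, 0.0573]
tcp_rot: [-179.8, 0.0, 83.8]
wrist_force: [0.5, -0.1, 0.3]
opening: 0.0851
grasp_force: 0.0
```

>>> arm_command --pt "0 0 -0.02 0" --pt "0 0 -0.04 0" --pt "0 0 -0.06 0" --pt "0 0 -0.08 0" --pt "0 0 -0.09 -0.08"

```text
time: 9.5
ee_pos: [0.3999, -0.0197, 0.1503]
tcp_rot: [179.9, 0.0, 88.4]
wrist_force: [0.1, 0.3, 0.0]
opening: 0.0851
grasp_force: 0.0
```

>>> arm_command --pt "0 0 0 -0.14" --pt "0 0 0 -0.28" --pt "0 0 0 -0.42" --pt "0 0 0 -0.56" --pt "0 0 0 -0.7"

```text
time: 10.0
ee_pos: [0.3994, -0.0196, 0.1486]
tcp_rot: [180.0, 0.0, 128.8]
wrist_force: [-0.3, 0.3, -0.6]
opening: 0.0849
grasp_force: 0.0
```

>>> arm_command --pt "0 0 0 -0.14" --pt "0 0 0 -0.28" --pt "0 0 0 -0.42" --pt "0 0 0 -0.56" --pt "0 0 0 -0.7"

```text
time: 10.5
ee_pos: [0.3994, -0.0196, 0.1486]
tcp_rot: [-180.0, 0.0, 168.9]
wrist_force: [0.5, 0.6, 0.6]
opening: 0.0851
grasp_force: 0.0
```

>>> arm_command --pt "0 0 0 -0.05" --pt "0 0 0 -0.09" --pt "0 0 0 -0.09" --pt "0 0 0 -0.09" --pt "0 0 0 -0.09"

```text
time: 11.0
ee_pos: [0.3994, -0.0196, 0.1485]
tcp_rot: [180.0, -0.0, 173.7]
wrist_force: [0.1, 0.0, -0.2]
opening: 0.0848
grasp_force: 0.0
```

```bash
python3 - <<'E'
from h import *
o=bot.get_obs(); print(o['ee_pos'],o['tcp_rot'],o['q'][5],o['opening'])
c=cam('wrist'); cv2.imwrite('pics/w3.png',c['color'])
for t,z in [('tin',0)]:
    print(t,[(np.round(d['location']).tolist(),round(d['confidence'],2),np.round(back(c,d['location'],z)[:2],4).tolist()) for d in bot.mark_of('wrist',t)][:3])
go([.399,-.0197,.04],173.8)
E
```

```text
[ 0.39937917 -0.01961425  0.14848599] [ 1.79996568e+02 -2.90979793e-03  1.73657017e+02] 3.5287707898249954 0.08484277986149594
tin []
t 11.1 shift [0.0004, -0.0001, 0.1085] turn -0.002 rows 2.2
```

View pics/w3.png

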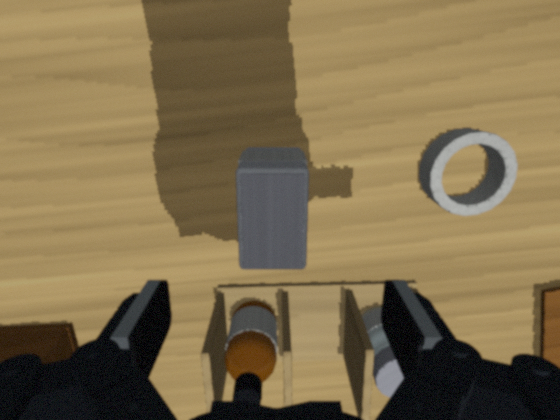

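The tin stands upright with its top at (238,168)-(307,268), offset about 2 mm to the left. I descend and grip across its 44 mm.

>>> arm_command --pt "0.002 -0.002 0.02 0" --pt "0.002 -0.002 0.05 0" --pt "0.002 -0.002 0.08 0" --pt "0.002 -0.002 0.1 0" --pt "0.002 -0.002 0.107 0"

```text
time: 11.6
ee_pos: [0.3959, -0.0213, 0.0395]
tcp_rot: [-180.0, -0.2, 173.7]
wrist_force: [0.6, 0.8, 0.8]
opening: 0.0847
grasp_force: 0.0
```

>>> arm_command --pt "0 0 0.0 0" --pt "0 0 0 0" --pt "0 0 0 0" --pt "0 0 0 0" --pt "0 0 0 0" --hand 0.03

```text
time: 12.1
ee_pos: [0.398, -0.0215, 0.0428]
tcp_rot: [180.0, 0.1, 173.7]
wrist_force: [-1.3, -1.2, 7.5]
opening: 0.0434
grasp_force: 41.5
```

```bash
python3 -c "
from h import *
o=bot.get_obs();print(o['opening'],o['wrist_force'],o['ee_pos'],o['grasp_force'])"
```

```text
0.043443150781564514 [-1.32070134 -1.23944173  7.50717134] [ 0.39803849 -0.02149101  0.04282853] 41.54461741447449
```

>>> arm_command --pt "0 0 -0.01 0" --pt "0 0 -0.045 0" --pt "0 0 -0.09 0" --pt "0 0 -0.135 0.02" --pt "0 0 -0.18 0.1"

```text
time: 12.6
ee_pos: [0.3967, -0.0214, 0.2239]
tcp_rot: [180.0, 0.0, 167.9]
wrist_force: [1.3, 0.9, -1.9]
opening: 0.0438
grasp_force: 41.5
```

>>> arm_command --pt "-0.01 -0.02 -0.01 0.14" --pt "-0.03 -0.05 -0.025 0.28" --pt "-0.05 -0.08 -0.028 0.42" --pt "-0.07 -0.11 -0.028 0.56" --pt "-0.09 -0.14 -0.028 0.7"

```text
time: 13.1
ee_pos: [0.4564, -0.1785, 0.2502]
tcp_rot: [180.0, 0.0, 127.5]
wrist_force: [0.8, 1.2, -2.3]
opening: 0.0431
grasp_force: 41.7
```

```bash
python3 -c "
from h import *
o=bot.get_obs();print(o['opening'],o['wrist_force'],o['ee_pos'],o['grasp_force'])
go([.563,-.335,.25],87)"
```

```text
0.043134530371921075 [ 0.83062106  1.21541523 -2.25668093] [ 0.45636026 -0.17851021  0.25024869] 41.71457827091217
t 13.1 shift [-0.1891, -0.0108, 0.0002] turn 0.708 rows 4.7
```

>>> arm_command --pt "-0.038 -0.002 0 0.14" --pt "-0.076 -0.004 0 0.28" --pt "-0.114 -0.006 0 0.42" --pt "-0.152 -0.008 0 0.56" --pt "-0.189 -0.011 0 0.7"

```text
time: 13.6
ee_pos: [0.564, -0.3343, 0.2496]
tcp_rot: [-180.0, -0.0, 87.4]
wrist_force: [-0.6, 0.5, -2.0]
opening: 0.0434
grasp_force: 41.7
```

>>> arm_command --pt "0 0 0 0.0" --pt "0 0 0 0" --pt "0 0 0 0" --pt "0 0 0 0" --pt "0 0 0 0"

```text
time: 14.1
ee_pos: [0.5632, -0.3323, 0.2507]
tcp_rot: [179.9, 0.0, 87.8]
wrist_force: [-0.1, 0.2, -1.6]
opening: 0.0434
grasp_force: 42.0
```

```bash
python3 - <<'E'
from h import *
o=bot.get_obs(); print(o['ee_pos'],o['tcp_rot'],o['q'][5],o['opening'])
c=cam('wrist'); cv2.imwrite('pics/w4.png',c['color']); import pickle; pickle.dump((c['K'],c['W']),open('w4.pkl','wb'))
for t,z in [('bay',.008),('mouth',.098),('clamp_pivot',.118),('box',0)]:
    print(t,[(np.round(d['location']).tolist(),round(d['confidence'],2),np.round(back(c,d['location'],z)[:2],4).tolist()) for d in bot.mark_of('wrist',t)][:3])
E
```

```text
[ 0.56315001 -0.33228564  0.25066505] [1.79926040e+02 3.74312151e-02 8.78267462e+01] 61.629616745464645 0.043388915410051174
bay [([63.0, 206.0], 0.83, [0.3302, -0.3718]), ([274.0, 172.0], 0.6, [0.5612, -0.342])]
mouth [([20.0, 203.0], 0.66, [0.3499, -0.3393]), ([274.0, 151.0], 0.56, [0.5636, -0.3042])]
clamp_pivot [([5.0, 104.0], 0.61, [0.3733, -0.2591])]
box [([130.0, 412.0], 0.75, [0.3514, -0.6723]), ([66.0, 164.0], 0.57, [0.339, -0.3268])]
```

View pics/w4.png

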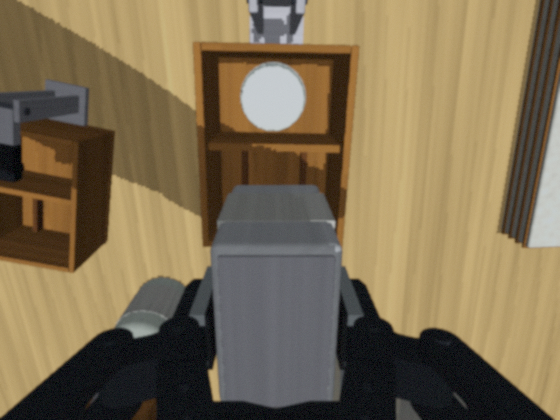

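The view shows box A's rim corners at about (195,44), (357,46) and (203,247), the partition at row 142, the jar at (273,97), and the held tin at (275,290). I fit the box pose from these.

```bash
cat > fit.py <<'E'
from h import *
from scipy.optimize import least_squares
def segs(L,n=40): return [np.linspace(a,b,n) for a,b in L]
def tf(P,x,y,yaw):
    a=np.radians(yaw); Rz=np.array([[np.cos(a),-np.sin(a),0],[np.sin(a),np.cos(a),0],[0,0,1]]); return P@Rz.T+[x,y,0]
def fit(c,img,P,x0,mask=None):
    "chamfer fit of model edge points P (box frame) to image edges"
    e=cv2.Canny(cv2.GaussianBlur(cv2.cvtColor(img,cv2.COLOR_BGR2GRAY),(3,3),0),40,100)
    if mask is not None: e[mask]=0
    D=cv2.distanceTransform(255-e,cv2.DIST_L2,5)
    def f(v):
        u=proj(c,tf(P,v[0],v[1],v[2]*100)).astype(np.float32)
        return cv2.remap(D,u[:,:1],u[:,1:],cv2.INTER_LINEAR,borderValue=8).ravel()
    r=least_squares(f,[x0[0],x0[1],x0[2]/100],loss='soft_l1',f_scale=1.,diff_step=1e-4,x_scale=[.01,.01,.01])
    return r.x*[1,1,100],np.median(f(r.x))
E
python3 - <<'E'
from fit import *; import pickle
K,W=pickle.load(open('w4.pkl','rb')); c=dict(K=K,W=W); img=cv2.imread('pics/w4.png')
p=np.array([back(c,q,.098)[:2] for q in [(195,44),(357,46),(203,247)]]); print(p.round(4))
d=p[1]-p[0]; e=p[0]-p[2]; print('lens',np.hypot(*d),np.hypot(*e),'yaw',np.degrees(np.arctan2(d[1],d[0])),np.degrees(np.arctan2(e[1],e[0]))-90)
print('origin from corner midpoint', ((p[0]+p[1])/2).round(4))
z=.098
L=[((-.061,.059,z),(.061,.059,z)),((-.061,.059,z),(-.061,-.1,z)),((.061,.059,z),(.061,-.03,z)),
 ((-.055,.053,z),(.055,.053,z)),((-.055,.05,z),(-.055,-.08,z)),((.055,.05,z),(.055,-.03,z)),((-.055,-.017,.082),(.055,-.017,.082)),((-.055,-.023,.082),(.055,-.023,.082))]
P=np.vstack(segs([(np.array(a),np.array(b)) for a,b in L]))
x0=[*(((p[0]+p[1])/2)-[0,.059]),-2]
for y0 in (-4,-2,0):
    v,m=fit(c,img,P,[x0[0],x0[1],y0]); print(v.round(4),m)
for n,q in dict(bay=(0,-.061,.008),mouth=(0,-.023,.098),piv=(0,.085,.118)).items(): print(n,tf(np.array([q]),*v).round(4))
u=proj(c,tf(P,*v)); im=img.copy()
for a in u: cv2.circle(im,tuple(np.int32(a*1)),0,(0,255,0),-1)
# cleat
for s in (-1,1):
  for w in (-.003,.003):
    q=proj(c,tf(np.array([[s*.03+w,-.023,.023],[s*.03+w,-.06,.023]]),*v)); cv2.line(im,tuple(np.int32(q[0])),tuple(np.int32(q[1])),(255,255,0),1)
cv2.imwrite('pics/w4c.png',cv2.resize(im[20:260,180:380],None,fx=2.5,fy=2.5,interpolation=cv2.INTER_NEAREST))
# tin pose in hand: corners of bottom? top face of tin
E
```

```text
[[ 0.5091 -0.2234]
 [ 0.6271 -0.2293]
 [ 0.4984 -0.3852]]
lens 0.11808311271604599 0.16214877089278024 yaw -2.881518571251543 -3.791710881656172
origin from corner midpoint [ 0.5681 -0.2263]
[ 0.5645 -0.2837 -3.9592] 0.53125
[ 0.5645 -0.2838 -2.4237] 0.75
[ 0.5654 -0.285   0.1677] 1.9452236
bay [[ 0.5656 -0.346   0.008 ]]
mouth [[ 0.5655 -0.308   0.098 ]]
piv [[ 0.5652 -0.2     0.118 ]]
```

View pics/w4c.png

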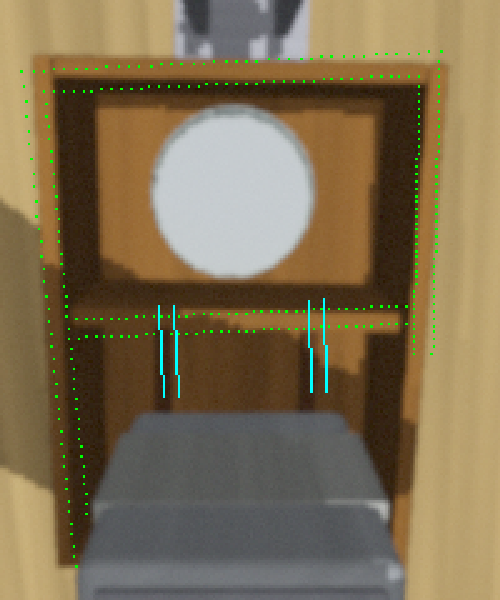

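```bash
python3 - <<'E'
from fit import *; import pickle
from scipy.optimize import differential_evolution as DE
K,W=pickle.load(open('w4.pkl','rb')); c=dict(K=K,W=W); img=cv2.imread('pics/w4.png')
z=.098
L=[((-.061,.059,z),(.061,.059,z)),((-.061,.059,z),(-.061,-.1,z)),((.061,.059,z),(.061,-.08,z)),
 ((-.055,.053,z),(.055,.053,z)),((-.055,.05,z),(-.055,-.08,z)),((.055,.05,z),(.055,-.06,z)),((-.055,-.017,.082),(.055,-.017,.082)),((-.055,-.023,.082),(.055,-.023,.082)),
 ((-.027,-.03,.023),(-.027,-.045,.023)),((.027,-.03,.023),(.027,-.045,.023))]
P=np.vstack(segs([(np.array(a),np.array(b)) for a,b in L]))
e=cv2.Canny(cv2.cvtColor(img,cv2.COLOR_BGR2GRAY),40,100); D=np.minimum(cv2.distanceTransform(255-e,cv2.DIST_L2,5),6)
def f(v):
    u=proj(c,tf(P,*v)).astype(np.float32); return float(cv2.remap(D,u[:,:1],u[:,1:],cv2.INTER_LINEAR,borderValue=6).mean())
r=DE(f,[(.55,.58),(-.30,-.27),(-8,3)],seed=1,popsize=30,tol=1e-6); v=r.x; print(v.round(4),r.fun)
for n,q in dict(bay=(0,-.061,.008),mouth=(0,-.023,.098),piv=(0,.085,.118)).items(): print(n,tf(np.array([q]),*v).round(4))
# held tin: far top edge pixels -> tin centre offset in tool frame, tin bottom edge
o=bot.get_obs(); go([*tf(np.array([[0,-.061,0]]),*v)[0,:2],.25],90+v[2])
# tin bottom edge nearest camera and top edge, from rows 188 / ~225 
t=o['ee_pos']
for hy in (.034,.031,.037):
    Pm=np.array([[-.022,hy,-.0415],[.022,hy,-.0415],[-.022,hy,.0365],[.022,hy,.0365]])
    a=np.radians(o['tcp_rot'][2]-90); Rz=np.array([[np.cos(a),-np.sin(a),0],[np.sin(a),np.cos(a),0],[0,0,1]])
    print(hy,proj(c,Pm@Rz.T+t).round(1).tolist())
E
```

```text
[ 0.5646 -0.2837 -3.2593] 0.8386626243591309
bay [[ 0.5611 -0.3446  0.008 ]]
mouth [[ 0.5633 -0.3067  0.098 ]]
piv [[ 0.5694 -0.1988  0.118 ]]
t 14.35 shift [-0.0119, -0.0017, -0.0002] turn 0.018 rows 0.2
0.034 [[232.4, 180.1], [318.3, 180.1], [205.4, 243.6], [345.6, 243.4]]
0.031 [[232.6, 185.8], [318.1, 185.7], [206.0, 252.2], [345.1, 252.1]]
0.037 [[232.1, 174.4], [318.5, 174.4], [204.9, 234.8], [346.2, 234.6]]
```

>>> arm_command --pt "-0.004 -0.001 0.02 0.01" --pt "-0.011 -0.002 0.05 0.018" --pt "-0.011 -0.002 0.08 0.018" --pt "-0.011 -0.002 0.1 0.018" --pt "-0.011 -0.002 0.104 0.018"

```text
time: 14.85
ee_pos: [0.5598, -0.3433, 0.1424]
tcp_rot: [-179.8, -0.1, 86.7]
wrist_force: [0.4, -0.6, -1.9]
opening: 0.0432
grasp_force: 42.0
```

```bash
python3 - <<'E'
from fit import *; import pickle
o=bot.get_obs(); print(o['ee_pos'],o['tcp_rot'])
c=cam('wrist'); cv2.imwrite('pics/w5.png',c['color']); pickle.dump((c['K'],c['W'],o['ee_pos'],o['tcp_rot']),open('w5.pkl','wb'))
im=c['color'].copy()
cv2.imwrite('pics/w5c.png',cv2.resize(im[20:300,150:400],None,fx=2.1,fy=2.1,interpolation=cv2.INTER_CUBIC))
E
```

```text
[ 0.55982068 -0.34327656  0.14242773] [-1.79774119e+02 -1.21358583e-01  8.67336648e+01]
```

View pics/w5c.png

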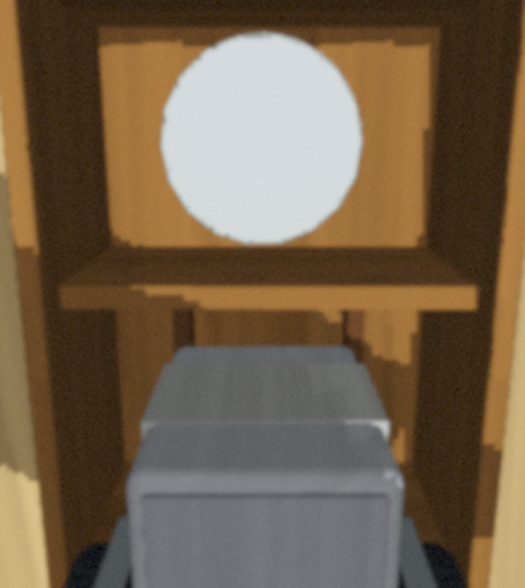

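The crop shows the tin's bottom edge at crop row 347, columns 178–357. The partition's near edge is at row 308, columns 60–475. Both are centred on column 267, so x is aligned. I compute the y gap next.

```bash
python3 - <<'E'
from fit import *; import pickle
K,W,p,r=pickle.load(open('w5.pkl','rb')); c=dict(K=K,W=W); img=cv2.imread('pics/w5.png')
# vertical profile of gray in the tin columns and a side column for exact rows
g=cv2.cvtColor(img,cv2.COLOR_BGR2GRAY).astype(float)
for cs in [(255,300)]:
    pr=g[:,cs[0]:cs[1]].mean(1); print([(i,int(pr[i])) for i in range(150,195,1)])
print('sat',[(i,int((img[i,255:300,2].astype(int)-img[i,255:300,0]).mean())) for i in range(175,195)])
m=lambda q:np.array([150+q[0]/2.1,20+q[1]/2.1])
fr=R.from_euler('z',r[2]-90,degrees=True).as_matrix()
rel=lambda q,z:(fr.T@(back(c,m(q),z)-p)).round(4)
for z in (.100,.0985): print('tin bottom',rel((178,347),z),rel((357,347),z))
print('tin top',rel((135,490),p[2]+.0355),rel((398,490),p[2]+.0355))
print('partition near',rel((60,308),.082),rel((475,308),.082))
print('partition far',rel((62,288),.082),rel((475,286),.082))
E
```

```text
[(150, 55), (151, 55), (152, 56), (153, 58), (154, 60), (155, 74), (156, 100), (157, 118), (158, 125), (159, 127), (160, 127), (161, 127), (162, 128), (163, 127), (164, 127), (165, 125), (166, 117), (167, 98), (168, 79), (169, 72), (170, 70), (171, 70), (172, 70), (173, 70), (174, 70), (175, 70), (176, 70), (177, 70), (178, 70), (179, 70), (180, 71), (181, 70), (182, 70), (183, 72), (184, 81), (185, 91), (186, 97), (187, 100), (188, 99), (189, 99), (190, 99), (191, 99), (192, 99), (193, 99), (194, 99)]
sat [(175, 60), (176, 61), (177, 61), (178, 61), (179, 61), (180, 60), (181, 60), (182, 60), (183, 53), (184, 33), (185, 10), (186, -2), (187, -6), (188, -6), (189, -6), (190, -6), (191, -5), (192, -4), (193, -2), (194, 0)]
tin bottom [-0.0209  0.0309 -0.0424] [ 0.0229  0.0309 -0.0424]
tin bottom [-0.0211  0.0305 -0.0439] [ 0.0231  0.0305 -0.0439]
tin top [-0.0191  0.0299  0.0355] [0.0207 0.0299 0.0355]
partition near [-0.0539  0.0366 -0.0604] [ 0.0559  0.0366 -0.0604]
partition far [-0.0529  0.042  -0.0604] [ 0.0554  0.0424 -0.0604]
```

The gap to the partition is 5 mm and should be 4, so I shift +1 mm and descend.

>>> arm_command --pt "0.001 0 0.01 0" --pt "0.001 0 0.025 0" --pt "0.001 0 0.04 0" --pt "0.001 0 0.055 0" --pt "0.001 0 0.06 0"

```text
time: 15.4
ee_pos: [0.5601, -0.3424, 0.0827]
tcp_rot: [-179.8, -0.1, 86.7]
wrist_force: [-0.4, 0.1, -2.4]
opening: 0.0435
grasp_force: 42.1
```

>>> arm_command --pt "0 0 0.006 0" --pt "0 0 0.012 0" --pt "0 0 0.018 0" --pt "0 0 0.024 0" --pt "0 0 0.026 0"

```text
time: 15.9
ee_pos: [0.5608, -0.3428, 0.0587]
tcp_rot: [-180.0, -0.0, 86.7]
wrist_force: [-0.2, -0.3, -2.2]
opening: 0.0435
grasp_force: 42.1
```

```bash
python3 -c "
from h import *
o=bot.get_obs();print(o['opening'],o['wrist_force'],o['ee_pos'],o['tcp_rot'],o['torque'])"
```

```text
0.04345252094642981 [-0.24886218 -0.26730866 -2.24382473] [ 0.56081786 -0.34280104  0.05871377] [-1.79963928e+02 -1.95823015e-02  8.67352073e+01] [-0.03647182  0.03073262 -0.0330244 ]
```

>>> arm_command --pt "0 0 0.002 0" --pt "0 0 0.004 0" --pt "0 0 0.0055 0" --pt "0 0 0.0065 0" --pt "0 0 0.0065 0"

```text
time: 16.4
ee_pos: [0.561, -0.3429, 0.0529]
tcp_rot: [-180.0, -0.0, 86.7]
wrist_force: [0.4, 0.1, -2.6]
opening: 0.0436
grasp_force: 42.1
```

>>> arm_command --pt "0 0 0.0005 0" --pt "0 0 0.001 0" --pt "0 0 0.0015 0" --pt "0 0 0.0015 0" --pt "0 0 0.0015 0"

```text
time: 16.9
ee_pos: [0.561, -0.3429, 0.0515]
tcp_rot: [180.0, 0.0, 86.7]
wrist_force: [-0.2, 0.0, -2.2]
opening: 0.0435
grasp_force: 42.1
```

>>> arm_command --pt "0 0 0.0005 0" --pt "0 0 0.001 0" --pt "0 0 0.0015 0" --pt "0 0 0.0015 0" --pt "0 0 0.0015 0"

```text
time: 17.4
ee_pos: [0.5611, -0.3429, 0.0509]
tcp_rot: [180.0, 0.0, 86.7]
wrist_force: [-2.8, 2.1, 5.9]
opening: 0.0434
grasp_force: 42.9
```

>>> arm_command --pt "0 0 0 0" --pt "0 0 0 0" --pt "0 0 0 0" --pt "0 0 -0.004 0" --pt "0 0 -0.02 0" --hand 0.058

```text
time: 17.9
ee_pos: [0.5602, -0.3424, 0.0688]
tcp_rot: [-179.8, -0.1, 86.7]
wrist_force: [0.3, -0.6, -0.7]
opening: 0.0582
grasp_force: 0.0
```

>>> arm_command --pt "0 0 -0.03 0" --pt "0 0 -0.07 0" --pt "0 0 -0.11 0" --pt "0 0 -0.15 0" --pt "0 0 -0.19 0"

```text
time: 18.4
ee_pos: [0.5607, -0.3427, 0.2633]
tcp_rot: [179.9, 0.1, 86.7]
wrist_force: [1.0, -0.5, 0.9]
opening: 0.0581
grasp_force: 0.0
```

```bash
python3 - <<'E'
from fit import *; import pickle
o=bot.get_obs(); print(o['ee_pos'],o['tcp_rot'],o['opening'])
c=cam('wrist'); cv2.imwrite('pics/w6.png',c['color']); pickle.dump((c['K'],c['W'],o['ee_pos'],o['tcp_rot']),open('w6.pkl','wb'))
for t,z in [('tin',.008),('bay',.008),('mouth',.098),('clamp_pivot',.118),('box',0)]:
    print(t,[(np.round(d['location']).tolist(),round(d['confidence'],2),np.round(back(c,d['location'],z)[:2],4).tolist()) for d in bot.mark_of('wrist',t)][:3])
# tin top fit by color: gray-blue blob near (.5611,-.345)
u=proj(c,[[.561,-.345,.086]])[0]; print('pred',u)
img=c['color'].astype(int); m=((abs(img[...,2]-img[...,0])<22)&(img[...,1]>50)).astype(np.uint8)
n,l,s,ce=cv2.connectedComponentsWithStats(m); k=l[int(u[1]),int(u[0])]; print(s[k],ce[k])
pts=np.argwhere(l==k)[:,::-1].astype(np.float32); rr=cv2.minAreaRect(pts); print(rr)
# box edges: DE fit
from scipy.optimize import differential_evolution as DE
z=.098
L=[((-.061,.059,z),(.061,.059,z)),((-.061,.059,z),(-.061,-.1,z)),((.061,.059,z),(.061,-.1,z)),((-.061,-.105,z),(.061,-.105,z)),
 ((-.055,.053,z),(.055,.053,z)),((-.055,.05,z),(-.055,-.098,z)),((.055,.05,z),(.055,-.098,z)),((-.055,-.099,z),(.055,-.099,z)),((-.055,-.017,.082),(.055,-.017,.082)),((-.055,-.023,.082),(.055,-.023,.082))]
P=np.vstack(segs([(np.array(a),np.array(b)) for a,b in L]))
e=cv2.Canny(cv2.cvtColor(c['color'],cv2.COLOR_BGR2GRAY),40,100); D=np.minimum(cv2.distanceTransform(255-e,cv2.DIST_L2,5),6)
def f(v,P=P):
    q=proj(c,tf(P,*v)).astype(np.float32); return float(cv2.remap(D,q[:,:1],q[:,1:],cv2.INTER_LINEAR,borderValue=6).mean())
r=DE(f,[(.55,.58),(-.30,-.27),(-8,3)],seed=1,popsize=30,tol=1e-6); print('box',r.x.round(4),r.fun)
z=.086;Q=np.vstack(segs([(np.array(a),np.array(b)) for a,b in [((-.022,-.034,z),(.022,-.034,z)),((.022,-.034,z),(.022,.034,z)),((.022,.034,z),(-.022,.034,z)),((-.022,.034,z),(-.022,-.034,z))]]))
r2=DE(lambda v:f(v,Q),[(.55,.575),(-.36,-.33),(-8,3)],seed=1,popsize=30,tol=1e-6); print('tin',r2.x.round(4),r2.fun)
print('tin in box frame',tf(np.array([[r2.x[0]-r.x[0],r2.x[1]-r.x[1],0]]),0,0,-r.x[2]).round(4))
E
```

```text
[ 0.56065827 -0.34272919  0.26333704] [1.79907852e+02 5.00639524e-02 8.67319158e+01] 0.05810734260441347
tin [([275.0, 160.0], 0.72, [0.5605, -0.3425])]
bay [([70.0, 199.0], 0.63, [0.3294, -0.3735])]
mouth [([31.0, 194.0], 0.97, [0.3499, -0.3418]), ([275.0, 136.0], 0.94, [0.5633, -0.3042])]
clamp_pivot [([12.0, 94.0], 0.56, [0.371, -0.2595]), ([169.0, 290.0], 0.32, [0.4617, -0.4305])]
box [([137.0, 399.0], 0.77, [0.3484, -0.67]), ([73.0, 155.0], 0.7, [0.3402, -0.3259]), ([275.0, 106.0], 0.69, [0.5638, -0.287])]
pred [275.52219921 180.35657231]
[ 250  137   52   79 3972] [275.61455186 175.69461229]
((275.5, 176.0), (78.0, 51.0), 90.0)
box [ 0.5645 -0.2838 -3.3423] 0.834632933139801
tin [ 0.5611 -0.3437 -3.3637] 0.5049439668655396
tin in box frame [[ 0.0001 -0.06    0.    ]]
```

The tin is seated at (0, -60) mm in the box frame, which is right. Now I go to the lid, about (0, .637) in world.

>>> arm_command --pt "0.03 -0.002 0 0" --pt "0.075 -0.004 0 0" --pt "0.12 -0.007 0 0" --pt "0.165 -0.009 0 0" --pt "0.21 -0.012 0 0"

```text
time: 19.2
ee_pos: [0.5601, -0.1308, 0.2585]
tcp_rot: [-179.9, -0.0, 86.7]
wrist_force: [0.7, -0.5, -0.4]
opening: 0.058
grasp_force: 0.0
```

>>> arm_command --pt "0.045 -0.003 0 0" --pt "0.09 -0.005 0 0" --pt "0.135 -0.008 0 0" --pt "0.18 -0.01 0 0" --pt "0.225 -0.013 0 0"

```text
time: 19.7
ee_pos: [0.56, 0.0945, 0.2587]
tcp_rot: [-179.9, 0.0, 86.7]
wrist_force: [-0.0, 0.4, -0.3]
opening: 0.0579
grasp_force: 0.0
```

>>> arm_command --pt "0.045 -0.003 0 0" --pt "0.09 -0.005 0 0" --pt "0.135 -0.008 0 0" --pt "0.175 -0.01 0 0" --pt "0.2 -0.011 0 0"

```text
time: 20.2
ee_pos: [0.5602, 0.2957, 0.2581]
tcp_rot: [-179.9, 0.1, 86.8]
wrist_force: [0.5, -0.1, 0.7]
opening: 0.0581
grasp_force: 0.0
```

>>> arm_command --pt "0 0 0 0" --pt "0 0 0 0" --pt "0 0 0 0" --pt "0 0 0 0" --pt "0 0 0 0"

```text
time: 20.7
ee_pos: [0.5614, 0.2921, 0.2602]
tcp_rot: [180.0, -0.0, 86.7]
wrist_force: [0.8, 0.4, -0.2]
opening: 0.0581
grasp_force: 0.0
```

```bash
cat > lid.py <<'E'
from fit import *
from scipy.optimize import differential_evolution as DE
def rectp(hx,hy,z): 
    q=[(-hx,-hy,z),(hx,-hy,z),(hx,hy,z),(-hx,hy,z)]; return [(np.array(q[i]),np.array(q[(i+1)%4])) for i in range(4)]
def lidfit(c,b,z0=0.,parts=None):
    P=np.vstack(segs(rectp(.061,.082,.014+z0))+segs(rectp(.007,.03,.049+z0))) if parts is None else parts
    e=cv2.Canny(cv2.cvtColor(c['color'],cv2.COLOR_BGR2GRAY),30,90); D=np.minimum(cv2.distanceTransform(255-e,cv2.DIST_L2,5),6)
    def f(v):
        q=proj(c,tf(P,*v)).astype(np.float32); return float(cv2.remap(D,q[:,:1],q[:,1:],cv2.INTER_LINEAR,borderValue=6).mean())
    r=DE(f,b,seed=1,popsize=30,tol=1e-6); return r.x,r.fun
E
python3 - <<'E'
from lid import *
o=bot.get_obs(); print(o['ee_pos'],o['tcp_rot'],o['opening'])
c=cam('wrist'); cv2.imwrite('pics/w7.png',c['color'])
d=bot.mark_of('wrist','lid'); print([(np.round(q['location']).tolist(),round(q['confidence'],2),back(c,q['location'],0).round(4)[:2].tolist()) for q in d][:2])
p=back(c,d[0]['location'],0) if d else [.561,.287]
v,m=lidfit(c,[(p[0]-.025,p[0]+.025),(p[1]-.025,p[1]+.025),(-20,20)]); print('lid',v.round(4),m)
go([v[0],v[1],.25],90+v[2])
E
```

```text
[0.56139849 0.2921153  0.26019452] [ 1.79988046e+02 -3.65195807e-03  8.66614593e+01] 0.05806043499877415
[([278.0, 165.0], 0.95, [0.5645, 0.2851])]
lid [0.5654 0.2855 5.621 ] 0.4613937437534332
t 20.8 shift [-0.0067, 0.0044, 0.0102] turn -0.156 rows 1.0
```

>>> arm_command --pt "-0.004 0.002 0.01 -0.08" --pt "-0.009 0.004 0.05 -0.156" --pt "-0.009 0.004 0.09 -0.156" --pt "-0.009 0.004 0.125 -0.156" --pt "-0.009 0.004 0.14 -0.156"

```text
time: 21.3
ee_pos: [0.5634, 0.2829, 0.1164]
tcp_rot: [-179.8, 0.1, 95.6]
wrist_force: [0.1, -0.2, -0.1]
opening: 0.0581
grasp_force: 0.0
```

```bash
python3 - <<'E'
from lid import *
o=bot.get_obs(); print(o['ee_pos'],o['tcp_rot'])
c=cam('wrist'); cv2.imwrite('pics/w8.png',c['color'])
v,m=lidfit(c,[(.545,.585),(.265,.305),(-5,15)]); print('lid',v.round(4),m)
go([v[0],v[1],.025],90+v[2])
E
```

```text
[0.56342347 0.28288291 0.11637845] [-1.79762925e+02  9.16516506e-02  9.56492423e+01]
lid [0.5654 0.2855 5.5795] 1.0648247003555298
t 21.35 shift [0.0025, 0.0023, 0.0905] turn 0.001 rows 1.8
```

>>> arm_command --pt "0.001 0.001 0.02 0" --pt "0.001 0.001 0.045 0" --pt "0.001 0.001 0.07 0" --pt "0.001 0.001 0.085 0" --pt "0.001 0.001 0.09 0"

```text
time: 21.85
ee_pos: [0.5655, 0.2848, 0.0295]
tcp_rot: [-180.0, 0.0, 95.7]
wrist_force: [-0.6, -0.4, 0.8]
opening: 0.058
grasp_force: 0.0
```

>>> arm_command --pt "0 0 0 0" --pt "0 0 0 0" --pt "0 0 0 0" --pt "0 0 0 0" --pt "0 0 0 0" --hand 0.005 --grip_force 60

```text
time: 22.35
ee_pos: [0.5664, 0.2854, 0.0316]
tcp_rot: [179.9, -0.1, 95.7]
wrist_force: [-1.0, -0.5, 5.7]
opening: 0.0124
grasp_force: 60.8
```

```bash
python3 -c "
from h import *
o=bot.get_obs();print(o['opening'],o['wrist_force'],o['ee_pos'],o['tcp_rot'],o['grasp_force'])"
```

```text
0.012350522352740671 [-1.00248201 -0.50876775  5.72353622] [0.5663942  0.28536367 0.03163965] [ 1.79867297e+02 -5.37607767e-02  9.56727905e+01] 60.758585929870605
```

The grip sits a bit high on the handle, so I regrip 8 mm lower.

>>> arm_command --pt "0 0 0 0" --pt "0 0 0 0" --pt "0 0 0.003 0" --pt "0 0 0.006 0" --pt "0 0 0.008 0" --hand 0.04

```text
time: 22.85
ee_pos: [0.5654, 0.2848, 0.0213]
tcp_rot: [-180.0, 0.0, 95.7]
wrist_force: [-0.6, -0.6, -0.2]
opening: 0.0398
grasp_force: 0.0
```

>>> arm_command --pt "0 0 0 0" --pt "0 0 0 0" --pt "0 0 0 0" --pt "0 0 0 0" --pt "0 0 0 0" --hand 0.005 --grip_force 60

```text
time: 23.35
ee_pos: [0.5656, 0.2849, 0.0219]
tcp_rot: [-180.0, 0.0, 95.7]
wrist_force: [0.5, 0.7, 0.1]
opening: 0.0128
grasp_force: 58.6
```

>>> arm_command --pt "0 0 -0.003 0" --pt "0 0 -0.02 0" --pt "0 0 -0.05 0" --pt "0 0 -0.09 0" --pt "0 0 -0.13 0"

```text
time: 23.85
ee_pos: [0.5652, 0.2847, 0.153]
tcp_rot: [-179.9, 0.0, 95.7]
wrist_force: [1.2, -0.2, -2.3]
opening: 0.0133
grasp_force: 58.7
```

>>> arm_command --pt "0 0 -0.03 0" --pt "0 0 -0.06 0" --pt "0 0 -0.085 0" --pt "0 0 -0.095 0" --pt "0 0 -0.1 0"

```text
time: 24.35
ee_pos: [0.5659, 0.2851, 0.2526]
tcp_rot: [180.0, -0.0, 95.7]
wrist_force: [0.4, -0.8, -2.7]
opening: 0.0129
grasp_force: 58.7
```

```bash
python3 - <<'E'
from lid import *
o=bot.get_obs();print(o['opening'],o['wrist_force'],o['ee_pos'],o['tcp_rot'],o['grasp_force'])
# seated TCP target using seen-to-seen displacement
b=np.array([.5645,-.2838,-3.35]); l=np.array([.5654,.2855,5.6])
m=tf(np.array([[0,-.023,0]]),*b)[0,:2]; print('mouth seen',m,'disp',m-l[:2])
E
```

```text
0.012878407878499969 [ 0.44855054 -0.8307945  -2.67693136] [0.56586179 0.28508423 0.25256453] [ 1.79950403e+02 -1.93541820e-02  9.56727515e+01] 58.73685121536255
mouth seen [ 0.56315599 -0.3067607 ] disp [-0.00224401 -0.5922607 ]
```

>>> arm_command --pt "-0.02 -0.002 0 0" --pt "-0.06 -0.006 0 0" --pt "-0.1 -0.01 0 0" --pt "-0.145 -0.015 0 0" --pt "-0.19 -0.02 0 0"

```text
time: 24.85
ee_pos: [0.5635, 0.0916, 0.2503]
tcp_rot: [-179.9, 0.0, 95.7]
wrist_force: [1.6, -0.4, -2.3]
opening: 0.0129
grasp_force: 58.8
```

>>> arm_command --pt "-0.045 -0.005 0 0" --pt "-0.09 -0.009 0 0" --pt "-0.135 -0.014 0 0" --pt "-0.18 -0.019 0 0" --pt "-0.225 -0.023 0 0"

```text
time: 25.35
ee_pos: [0.5625, -0.1347, 0.2505]
tcp_rot: [-179.9, -0.0, 95.6]
wrist_force: [0.8, 0.5, -2.2]
opening: 0.0127
grasp_force: 58.8
```

>>> arm_command --pt "-0.045 -0.005 0 0.04" --pt "-0.085 -0.009 0 0.08" --pt "-0.12 -0.013 0 0.12" --pt "-0.15 -0.016 0 0.15" --pt "-0.172 -0.018 0 0.156"

```text
time: 25.85
ee_pos: [0.5615, -0.3077, 0.2499]
tcp_rot: [-179.8, -0.0, 86.6]
wrist_force: [-0.1, 0.3, -3.1]
opening: 0.0133
grasp_force: 58.8
```

>>> arm_command --pt "0 0 0 0" --pt "0 0 0 0" --pt "0 0 0 0" --pt "0 0 0 0" --pt "0 0 0 0"

```text
time: 26.35
ee_pos: [0.563, -0.3044, 0.2522]
tcp_rot: [180.0, 0.0, 86.8]
wrist_force: [0.0, -0.1, -3.2]
opening: 0.0128
grasp_force: 58.8
```

```bash
python3 - <<'E'
from lid import *
o=bot.get_obs();print(o['opening'],o['wrist_force'],o['ee_pos'],o['tcp_rot'],o['grasp_force'])
go([.5634,-.3074,.20],86.7)
c=cam('wrist'); cv2.imwrite('pics/w9.png',c['color'])
z0=o['ee_pos'][2]-.0219
v,m=lidfit(c,[(o['ee_pos'][0]-.015,o['ee_pos'][0]+.015),(o['ee_pos'][1]-.015,o['ee_pos'][1]+.015),(-8,3)],z0,np.vstack(segs(rectp(.061,.082,.014+z0)[1:]))); print('lid held seen',v.round(4),m)
E
```

```text
0.012792092974404309 [ 0.01092667 -0.06317314 -3.19680904] [ 0.56303174 -0.30444972  0.25218295] [1.79986461e+02 5.31053544e-03 8.67936658e+01] 58.80293905735016
t 26.35 shift [-0.0029, 0.0005, 0.0522] turn 0.002 rows 1.0
lid held seen [ 0.5631 -0.3044 -3.2722] 1.910620093345642
```

>>> arm_command --pt "-0.002 0 0.02 0" --pt "-0.003 0 0.05 0" --pt "-0.003 0 0.08 0" --pt "-0.003 0 0.105 0" --pt "-0.003 0 0.12 0"

```text
time: 26.9
ee_pos: [0.5622, -0.3075, 0.1297]
tcp_rot: [-179.9, -0.1, 86.8]
wrist_force: [0.3, -0.5, -1.8]
opening: 0.0131
grasp_force: 58.7
```

>>> arm_command --pt "0 0 0.001 0" --pt "0 0 0.002 0" --pt "0 0 0.004 0" --pt "0 0 0.006 0" --pt "0 0 0.008 0"

```text
time: 27.4
ee_pos: [0.5631, -0.3084, 0.1246]
tcp_rot: [179.9, 0.0, 86.7]
wrist_force: [-0.3, 0.0, -2.2]
opening: 0.0127
grasp_force: 58.8
```

>>> arm_command --pt "0 0 0.001 0" --pt "0 0 0.002 0" --pt "0 0 0.003 0" --pt "0 0 0.004 0" --pt "0 0 0.004 0"

```text
time: 27.9
ee_pos: [0.5627, -0.3082, 0.1198]
tcp_rot: [-180.0, -0.0, 86.7]
wrist_force: [0.4, 0.2, -2.1]
opening: 0.0133
grasp_force: 58.8
```

>>> arm_command --pt "0.0005 0 0.001 0" --pt "0.0005 0 0.002 0" --pt "0.0005 0 0.003 0" --pt "0.0005 0 0.004 0" --pt "0.0005 0 0.004 0"

```text
time: 28.4
ee_pos: [0.5628, -0.3077, 0.1158]
tcp_rot: [-180.0, -0.0, 86.7]
wrist_force: [-0.7, 0.8, -2.7]
opening: 0.013
grasp_force: 58.8
```

The plug is entering the opening without contact. I continue down.

>>> arm_command --pt "0 0 0.001 0" --pt "0 0 0.002 0" --pt "0 0 0.003 0" --pt "0 0 0.0035 0" --pt "0 0 0.0035 0"

```text
time: 28.9
ee_pos: [0.5628, -0.3077, 0.1123]
tcp_rot: [-180.0, -0.0, 86.7]
wrist_force: [1.0, -0.5, -3.1]
opening: 0.013
grasp_force: 58.8
```

>>> arm_command --pt "0 0 0.0005 0" --pt "0 0 0.001 0" --pt "0 0 0.001 0" --pt "0 0 0.001 0" --pt "0 0 0.001 0"

```text
time: 29.4
ee_pos: [0.5629, -0.3077, 0.1119]
tcp_rot: [180.0, 0.0, 86.7]
wrist_force: [-2.1, -0.0, 5.2]
opening: 0.0132
grasp_force: 59.5
```

The lid is seated at TCP z .112, as predicted. I release, rise, and check the lid and clamp.

>>> arm_command --pt "0 0 0 0" --pt "0 0 0 0" --pt "0 0 0 0" --pt "0 0 -0.003 0" --pt "0 0 -0.02 0" --hand 0.04

```text
time: 29.9
ee_pos: [0.562, -0.3072, 0.1298]
tcp_rot: [-179.8, -0.1, 86.7]
wrist_force: [0.0, 0.2, -0.5]
opening: 0.0399
grasp_force: 0.0
```

>>> arm_command --pt "0 0 -0.03 0" --pt "0 0 -0.065 0" --pt "0 0 -0.1 0" --pt "0 0 -0.125 0" --pt "0 0 -0.13 0"

```text
time: 30.4
ee_pos: [0.5635, -0.308, 0.2653]
tcp_rot: [179.7, 0.1, 86.7]
wrist_force: [-0.0, -0.7, -0.1]
opening: 0.0397
grasp_force: 0.0
```

>>> arm_command --pt "0 0 0 0" --pt "0 0 0 0" --pt "0 0 0 0" --pt "0 0 0 0" --pt "0 0 0 0" --hand 0.0

```text
time: 30.9
ee_pos: [0.5626, -0.3076, 0.2608]
tcp_rot: [-179.9, -0.0, 86.7]
wrist_force: [0.4, 0.2, -0.1]
opening: 0.0002
grasp_force: 0.0
```

```bash
python3 - <<'E'
from lid import *
o=bot.get_obs();print(o['wrist_force'],o['ee_pos'],o['tcp_rot'],o['opening'])
c=cam('wrist'); cv2.imwrite('pics/w10.png',c['color'])
v,m=lidfit(c,[(.545,.585),(-.33,-.28),(-10,4)],.09); print('lid',v.round(4),m)
v,m=lidfit(c,[(.545,.585),(-.33,-.28),(-10,4)],.09,np.vstack(segs(rectp(.007,.03,.139)))); print('handle only',v.round(4),m)
print('clampp',[(q['location'],q['confidence'],back(c,q['location'],.118).round(4)) for q in bot.mark_of('wrist','clamp_pivot')][:3])
go([.573,-.135,.25],86.7)
E
```

```text
[ 0.42565676  0.16122078 -0.05439061] [ 0.56263569 -0.3075925   0.26079515] [-1.79946139e+02 -2.57178351e-02  8.67349626e+01] 0.00016070429390768366
lid [ 0.5634 -0.3068 -3.3412] 0.4880862832069397
handle only [ 0.5634 -0.3068 -3.6848] 0.3973046839237213
clampp [([22.9, 139.9], 0.87, array([ 0.3727, -0.2576,  0.118 ]))]
t 31.0 shift [0.173, 0.0004, 0.0112] turn 0.001 rows 3.5
```

Lid pose matches the mouth: seen (.5634, -.3068), yaw -3.3. I go outside the clamp and descend.

>>> arm_command --pt "0.03 0 0 0" --pt "0.07 0 0 0" --pt "0.11 0 0 0" --pt "0.15 0 0 0" --pt "0.175 0 0 0"

```text
time: 31.5
ee_pos: [0.5727, -0.1305, 0.2617]
tcp_rot: [180.0, -0.0, 86.8]
wrist_force: [-0.3, 0.2, 1.1]
opening: -0.0
grasp_force: 0.0
```

>>> arm_command --pt "0 0 0.01 0" --pt "0 0 0.04 0" --pt "0 0 0.07 0" --pt "0 0 0.09 0" --pt "0 0 0.093 0"

```text
time: 32.0
ee_pos: [0.5714, -0.1334, 0.1652]
tcp_rot: [-179.7, -0.0, 86.7]
wrist_force: [0.3, 0.7, 0.5]
opening: -0.0003
grasp_force: 0.0
```

```bash
python3 - <<'E'
from h import *
o=bot.get_obs();print(o['wrist_force'],o['ee_pos'],o['tcp_rot'])
# box-frame TCP (seen box origin, y bias -0.002)
a=np.radians(-3.35); d=o['ee_pos'][:2]-np.array([.5645,-.2855]); print('box xy',d@np.array([[np.cos(a),-np.sin(a)],[np.sin(a),np.cos(a)]]))
E
```

```text
[0.34282742 0.70199213 0.49834694] [ 0.57142304 -0.13336335  0.16520187] [-1.79741258e+02 -3.44313636e-02  8.67040995e+01]
box xy [-0.00197893  0.15228123]
```

>>> arm_command --pt "-0.012 0.001 0 0" --pt "-0.024 0.001 0 0" --pt "-0.034 0.001 0 0" --pt "-0.043 0.001 0 0" --pt "-0.05 0.001 0 0"

```text
time: 32.5
ee_pos: [0.5711, -0.1839, 0.1692]
tcp_rot: [179.9, -0.0, 86.7]
wrist_force: [0.2, 3.0, 2.6]
opening: 0.0004
grasp_force: 1.6
```

>>> arm_command --pt "-0.005 0 0 0" --pt "-0.01 0 0 0" --pt "-0.015 0 0.001 0" --pt "-0.02 0 0.002 0" --pt "-0.026 0 0.004 0"

```text
time: 33.0
ee_pos: [0.5696, -0.2091, 0.1644]
tcp_rot: [180.0, -0.0, 86.8]
wrist_force: [1.1, 2.9, 0.9]
opening: -0.0003
grasp_force: 1.3
```

>>> arm_command --pt "-0.005 0 0.003 0" --pt "-0.011 0 0.006 0" --pt "-0.015 0 0.01 0" --pt "-0.02 0 0.016 0" --pt "-0.023 0 0.021 0"

```text
time: 33.5
ee_pos: [0.568, -0.2327, 0.143]
tcp_rot: [-180.0, 0.0, 86.7]
wrist_force: [0.2, -0.6, 2.5]
opening: 0.0002
grasp_force: 1.4
```

>>> arm_command --pt "-0.002 0 0.003 0" --pt "-0.004 0 0.006 0" --pt "-0.005 0 0.01 0" --pt "-0.006 0 0.013 0" --pt "-0.007 0 0.016 0"

```text
time: 34.0
ee_pos: [0.5677, -0.2388, 0.1271]
tcp_rot: [-180.0, -0.0, 86.7]
wrist_force: [0.0, 0.1, 2.5]
opening: -0.0002
grasp_force: 1.2
```

>>> arm_command --pt "0 0 0.001 0" --pt "0 0 0.002 0" --pt "0 0 0.003 0" --pt "0 0 0.003 0" --pt "0 0 0.003 0"

```text
time: 34.5
ee_pos: [0.5677, -0.2388, 0.1244]
tcp_rot: [-180.0, -0.0, 86.7]
wrist_force: [0.3, -1.5, 1.1]
opening: -0.0001
grasp_force: 0.7
```

>>> arm_command --pt "0 0 0.0005 0" --pt "0 0 0.001 0" --pt "0 0 0.001 0" --pt "0 0 0.001 0" --pt "0 0 0.001 0"

```text
time: 35.0
ee_pos: [0.5677, -0.2389, 0.124]
tcp_rot: [180.0, 0.0, 86.7]
wrist_force: [-1.3, -1.7, 5.1]
opening: 0.0001
grasp_force: 2.7
```

>>> arm_command --pt "0 0 0.0005 0" --pt "0 0 0.001 0" --pt "0 0 0.001 0" --pt "0 0 0.001 0" --pt "0 0 0.001 0"

```text
time: 35.5
ee_pos: [0.5678, -0.2389, 0.124]
tcp_rot: [179.9, 0.0, 86.7]
wrist_force: [-3.4, 0.0, 11.0]
opening: 0.0
grasp_force: 5.4
```

The clamp is at its stop: z is .124 and force is rising without movement. I retract straight up and verify.

>>> arm_command --pt "0 0 -0.004 0" --pt "0 0 -0.03 0" --pt "0 0 -0.07 0" --pt "0 0 -0.11 0" --pt "0 0 -0.14 0"

```text
time: 36.0
ee_pos: [0.5678, -0.2386, 0.2649]
tcp_rot: [179.9, 0.0, 86.7]
wrist_force: [-0.1, -0.6, 0.6]
opening: -0.0
grasp_force: 0.0
```

>>> arm_command --pt "0 0 0 0" --pt "0 0 0 0" --pt "0 0 0 0" --pt "0 0 0 0" --pt "0 0 0 0"

```text
time: 36.5
ee_pos: [0.5675, -0.2387, 0.2614]
tcp_rot: [-179.9, -0.0, 86.7]
wrist_force: [0.1, 0.4, -0.4]
opening: -0.0
grasp_force: 0.0
```

```bash
python3 - <<'E'
from lid import *
o=bot.get_obs();print(o['time'],o['wrist_force'],o['ee_pos'])
c=cam('wrist'); cv2.imwrite('pics/w11.png',c['color'])
v,m=lidfit(c,[(.545,.585),(-.33,-.28),(-10,4)],.09,np.vstack(segs(rectp(.061,.082,.104)))); print('lid',v.round(4),m)
# clamp arm: fit outline of level arm's top (18 x 74, z .124) over the lid, in box frame
P=np.vstack(segs([(np.array((s*.009,.06,.124)),np.array((s*.009,.012,.124))) for s in(-1,1)]+[(np.array((-.009,.011,.124)),np.array((.009,.011,.124)))]))
v,m=lidfit(c,[(.555,.575),(-.30,-.265),(-8,2)],0,P); print('arm-> box origin',v.round(4),m)
for n in('top','scene'):
    bot.camera(n)
    for t in ('lid','clamp_pivot','bottle_rack','jar_rack','tape'): print(n,t,[(np.round(q['location']).tolist(),round(q['confidence'],2)) for q in bot.find_in(n,t)][:2])
E
```

```text
36.5 [ 0.07151034  0.39758232 -0.39147052] [ 0.56746164 -0.23871204  0.26139596]
lid [ 0.5642 -0.2896 -3.3153] 2.008387327194214
arm-> box origin [ 0.5622 -0.2853 -5.7862] 1.1164590120315552
top lid [([347.0, 219.0], 0.56), ([152.0, 162.0], 0.55)]
top clamp_pivot [([437.0, 274.0], 0.8), ([337.0, 282.0], 0.76)]
top bottle_rack [([247.0, 225.0], 0.6), ([227.0, 222.0], 0.52)]
top jar_rack [([212.0, 218.0], 0.69)]
top tape [([187.0, 260.0], 0.68)]
scene lid [([226.0, 190.0], 0.87)]
scene clamp_pivot [([168.0, 145.0], 0.8), ([253.0, 173.0], 0.66)]
scene bottle_rack [([309.0, 220.0], 0.65)]
scene jar_rack [([344.0, 239.0], 0.63)]
scene tape [([383.0, 229.0], 0.77), ([345.0, 239.0], 0.27)]
```

>>> arm_command --pt "-0.015 0 0 0" --pt "-0.04 0 0 0" --pt "-0.06 0 0 0" --pt "-0.069 0 0 0" --pt "-0.069 0 0 0"

```text
time: 37.65
ee_pos: [0.5635, -0.3093, 0.2619]
tcp_rot: [-180.0, -0.0, 86.6]
wrist_force: [1.0, 0.1, 0.2]
opening: 0.0
grasp_force: 0.0
```

```bash
python3 - <<'E'
from lid import *
o=bot.get_obs();print(o['time'],o['ee_pos'])
c=cam('wrist'); cv2.imwrite('pics/w12.png',c['color'])
v,m=lidfit(c,[(.545,.585),(-.33,-.28),(-10,4)],.09); print('lid',v.round(4),m)
b=(.5645,-.2838,-3.35)
# compare predicted arm outlines for several clamp angles with the edge map
e=cv2.Canny(cv2.cvtColor(c['color'],cv2.COLOR_BGR2GRAY),30,90); D=np.minimum(cv2.distanceTransform(255-e,cv2.DIST_L2,5),6)
for th in (-.05,0,.05,.1,.15,.2,.3):
    u=np.array([0,-np.cos(th),np.sin(th)]);n=np.array([0,np.sin(th),np.cos(th)]);p0=np.array([0,.085,.118])
    A=lambda r,s:p0+r*u+.006*n+np.array([s*.009,0,0])
    P=np.vstack(segs([(A(.03,-1),A(.074,-1)),(A(.03,1),A(.074,1)),(A(.074,-1),A(.074,1))]))
    q=proj(c,tf(P,*b)).astype(np.float32); r=cv2.remap(D,q[:,:1],q[:,1:],cv2.INTER_LINEAR,borderValue=6).reshape(3,-1).mean(1); print(th,r.round(2),'end',q[-1])
E
```

```text
37.65 [ 0.56348152 -0.30929653  0.26191162]
lid [ 0.5634 -0.3071 -3.4299] 0.6615358591079712
-0.05 [2.05 1.84 2.68] end [286.49792 143.45192]
0 [1.93 1.75 2.21] end [286.63385 143.96951]
0.05 [1.82 1.65 1.96] end [286.77466 144.24777]
0.1 [1.7  1.55 1.92] end [286.92023 144.27663]
0.15 [1.6  1.47 2.1 ] end [287.07043 144.04587]
0.2 [1.49 1.37 2.49] end [287.22516 143.5452 ]
0.3 [1.28 1.2  3.93] end [287.54727 141.69344]
```

The lid is unmoved. The clamp sits level at its stop: fingertip z .124 is 118 + 6 mm, and force rose there with no travel. I hand in.

```bash
python3 -c "
from workcell import bot
print(bot.job_done())"
```

```text
the job is handed in; nothing more can be done
None
```

I handed the job in at about 38 s: the tin stands on the bay floor between the cleats, the lid sits squarely on the box, and the clamp arm is down. I confirmed the clamp by force and fingertip height at its stop, because the camera could not resolve its angle.

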